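Sweep test of a bent touch-sensor strip

TASK

The bent touch-sensor strip on its sprung bed needs a sweep test: with the fingers shut, touch down on the copper pad at the green-capped end and run the fingertips along the strip, over every pad and round the bend, in one unbroken stroke to the pad at the red-capped end, then lift clear. Touch lightly, so that the bed stays slightly sunk all along the stroke but never goes down to its stops, and do not come down on or lift off the strip anywhere between the two end pads. Grasp nothing, and leave the brass weight, the vial and the tape roll where they stand.

Things in the scene. Friction and masses are not known exactly. Their poses are not given: they have to be found in the camera images.
- rig: aluminium base fixed to the bench, a flat V of two legs 196 x 56 x 12 mm at 140 degrees to each other; the bend points away from the robot (+x) and lies 25 mm along its x axis from the origin; origin on the bench; z up. It cannot be moved by hand
- bed (a joint): how far (m) the black bed that carries the strip has sunk on its springs: 0 up, 0.010 on its stops (0.009 or more counts as down on them). It only moves straight down; it starts to sink at about 0.6 N and takes 0.7 N more per mm (about 3.4 N at 4 mm); it rises again when released
- pad_1: copper pad 17 mm across the strip and 22 mm along it, flush (0.3 mm proud) in the strip; origin at the centre of its top face, 40 mm above the bench with the bed up: left end (+y side of the rig). The strip is 20 mm wide, its top level, and runs straight from pad to pad, 75 mm between centres, 325 mm in all; pads are numbered 1 to 5 from left to right, and either end may be the green one
- pad_2: copper pad 17 mm across the strip and 22 mm along it, flush (0.3 mm proud) in the strip; origin at the centre of its top face, 40 mm above the bench with the bed up: between left end and bend
- pad_3: round copper pad 24 mm across, at the bend, flush (0.3 mm proud) in the strip; origin at the centre of its top face, 40 mm above the bench with the bed up: the middle one
- pad_4: copper pad 17 mm across the strip and 22 mm along it, flush (0.3 mm proud) in the strip; origin at the centre of its top face, 40 mm above the bench with the bed up: between bend and right end
- pad_5: copper pad 17 mm across the strip and 22 mm along it, flush (0.3 mm proud) in the strip; origin at the centre of its top face, 40 mm above the bench with the bed up: right end (-y side of the rig)
- mid_12 (a point): point on the strip's top between pads 1 and 2, 45 mm from pad 1
- mid_23 (a point): point on the strip's top between pads 2 and 3, half way
- mid_34 (a point): point on the strip's top between pads 3 and 4, half way
- mid_45 (a point): point on the strip's top between pads 4 and 5, 45 mm from pad 5
- green_cap: round green terminal cap with a small metal nut on top, 24 mm across and 22 mm high, fixed on the base just beyond the strip's end pad where the stroke begins, 31 mm from that pad's centre; origin at the centre of its underside, its top 34 mm above the bench (6 mm below the strip)
- red_cap: the same in red, at the end where the stroke finishes
- weight: brass weight with a knob, 25 mm across and 30 mm high, standing loose in the crook of the V on the robot's side; origin under its centre
- vial: capped glass vial, 27 mm across and 56 mm high, standing loose behind the strip; origin under its centre
- tape: roll of tape lying flat, 72 mm across and 19 mm high, loose behind the strip; origin under its centre

How it is judged (in metres and radians):
On the way, in this order (a step that is already met when the one before it is completed fails the run):
1. the fingertips touch the copper pad at the green-capped end (((horizontal distance between green_cap and pad_1 below 0.06 m and contact force between the fingers and pad_1 above 0.3 N) or (horizontal distance between green_cap and pad_5 below 0.06 m and contact force between the fingers and pad_5 above 0.3 N))), for 0.04 s.
2. the second pad from there is touched (((horizontal distance between green_cap and pad_1 below 0.06 m and contact force between the fingers and pad_2 above 0.3 N) or (horizontal distance between green_cap and pad_5 below 0.06 m and contact force between the fingers and pad_4 above 0.3 N))), for 0.04 s.
3. the pad at the bend is touched (((horizontal distance between green_cap and pad_1 below 0.06 m and contact force between the fingers and pad_3 above 0.3 N) or (horizontal distance between green_cap and pad_5 below 0.06 m and contact force between the fingers and pad_3 above 0.3 N))), for 0.04 s.
4. the fourth pad is touched (((horizontal distance between green_cap and pad_1 below 0.06 m and contact force between the fingers and pad_4 above 0.3 N) or (horizontal distance between green_cap and pad_5 below 0.06 m and contact force between the fingers and pad_2 above 0.3 N))), for 0.04 s.
5. the pad at the red-capped end is touched (((horizontal distance between green_cap and pad_1 below 0.06 m and contact force between the fingers and pad_5 above 0.3 N) or (horizontal distance between green_cap and pad_5 below 0.06 m and contact force between the fingers and pad_1 above 0.3 N))), for 0.04 s.
At the end, for the whole second after the job is handed in: after the five pads were touched in order from green to red, the bed is fully up again (within 0.5 mm) and weight, vial and tape roll stand upright within 10 mm of where they stood (value of joint bed below 0.0005 m and distance of each of weight, vial, tape from where it was at the start of the episode below 0.01 m and angle between each of weight, vial, tape's own z axis and vertical below 0.1 rad).
It fails at once if the bed is pressed down to its stops (9 mm or more) (value of joint bed above 0.009 m).
It fails at once if between the end pads the fingertips are less than 25 mm above the strip while the bed is not sunk at least 0.3 mm (value of joint bed below 0.0003 m and height (world z) of the grasp point below 0.084 m and (horizontal distance between the grasp point and pad_2 below 0.018 m or horizontal distance between the grasp point and pad_3 below 0.018 m or horizontal distance between the grasp point and pad_4 below 0.018 m or horizontal distance between the grasp point and mid_12 below 0.018 m or horizontal distance between the grasp point and mid_23 below 0.018 m or horizontal distance between the grasp point and mid_34 below 0.018 m or horizontal distance between the grasp point and mid_45 below 0.018 m)).
It fails at once if the brass weight is moved more than 12 mm or lifted (distance of weight from where it was at the start of the episode above 0.012 m).
It fails at once if the vial is moved more than 12 mm or lifted (distance of vial from where it was at the start of the episode above 0.012 m).
It fails at once if the tape roll is moved more than 12 mm or lifted (distance of tape from where it was at the start of the episode above 0.012 m).
It also fails if it takes over 43 s, if anything falls off the work surface, if the arm or the gripper's body presses on something with over 40 N, if the wrist force passes 120 N, or if a joint passes its speed limit or range.

ROBOT

A 7-joint arm with a two-finger parallel gripper is mounted at the origin on a cart in front of the work surface, level with it; the furniture and walls round the work are solid. World frame = base frame: x ahead of the robot, y to its left, z up, the work surface at z = 0. Lengths are in mm, angles in rad, forces in N, time in s.
With the tool pointing down it reaches from about 350 to 900 mm from the base axis. Payload 7.2 kg.
Tool frame: the origin (TCP) lies midway between the tips of the shut fingers; the grasp point (between the pads) lies 19 mm behind it; y points along the fingers, x is the direction in which the jaws open and shut, and the axes are right-handed (so a half turn about y gives the same grasp; the last joint's range is limited). The gripper opens to 88 mm and grips with 3 to 60 N. Pads are 20 mm wide; open, the fingers measure 115 mm over their backs; the gripper's body (75 mm by 178 mm) begins 61 mm behind the grasp point.
Start: joints at [1.212, 0.411, -0.013, 1.596, 0.006, 1.134, -0.082], TCP at [179.187, -598.766, 222.653] pointing down, gripper open.
Joint ranges: [-2.95, 2.95], [-0.29, 1.99], [-1.47, 1.44], [0.14, 2.54], [-1.03, 4.17], [0.13, 1.85], [-2.86, 2.86]. Speed limits (rad/s): [2.39, 2.39, 3.01, 3.01, 3.14, 3.14, 3.14].

INTERFACE

Orientations are given as a unit quaternion [x, y, z, w].
In Python, from rig import arm gives the robot as it stands.
- The arm moves only by the shell command python3 -m handwheel 'ROWS' [OPENING] [FORCE]. ROWS is JSON, a list that holds one entry, the list of rows, each a list of 6 numbers: the shift along the world's x, y, z in units of 0.2 m (1.0 is 0.2 m), then the turn, a rotation vector about the world's x, y, z in units of 180 degrees (1.0 is 180 degrees). A call has 1 to 5 rows; each row is the pose to reach, as a shift and turn from the pose commanded when the call began, turning the shorter way round; what a row does not reach only later rows make up. A row lasts 1/10 s, in which the tool goes at most 50 mm and 8.59 degrees, less where a joint would pass 70% of its speed; a pose out of reach is approached as far as the arm can. A call with a number of a shift or a turn outside -1 to 1 is refused whole. A call with a gripper value outside its range is refused whole. OPENING is the closure, from -1 (fully open) to 1 (shut), set as the call begins (- or left out, the last holds). The fingers move at their own pace and stop on an object; FORCE is the grip in N (left out, the last holds). Time passes only in rows, so rows that repeat a pose let the fingers close. It gives the time, the measured TCP pose, the force and the opening at its end, in the units of the state.
- arm.read_state(): the state, without advancing time (a new reading comes with each control period).
- arm.capture(name): name is "side" or "top" or "wrist"; returns a dict with "img" (400x640x3 uint8, blue, green, red), "fx", "fy", "cx", "cy" (pixels), "D" ([k1, k2, p1, p2, k3] as OpenCV has them; the pictures are not rectified), "world_to_cam" (4x4, takes a point from world to camera coordinates). Camera axes: x right, y down, z forward; pixel columns grow to the right and rows downward; lengths in mm; the calibration is good to about 2 mm. A picture is of the moment at which its call begins. There is no depth.
- arm.sign_off(): hands the job in, once; it reports no verdict.
Trained networks look in a picture, given as the dict that the camera call returned (one of the last four; its "shot" number tells which), for a name from the list of things; names that differ only in an ending like _2 or _b are one class to them, and where a whole thing is asked for, a point or a joint stands for the part that bears it (a point fixed in the world has none). Each returns a list of dicts, best first, with "score" (0 to 1); they miss things now and then, are a little off and sometimes report something else, mostly with a low value. They report only what shows in the picture. A call takes as long as a camera call.
- arm.boxes_of(name, picture): "point" ([row, column] in pixels, amid what is visible of it).
- arm.masks_of(name, picture): "mask" (400x640 bool, what is visible of it) and "point" ([row, column] in pixels, amid what is visible of it).
- arm.place_of(name, picture): "point" ([row, column] in pixels: a listed point, or the origin of a listed thing).
The state is a dict: "clock": time; "qpos": joint angles; "qvel": joint speeds; "joint_torque": joint torques, N m; "eef_pos": TCP position; "ee_rot": TCP orientation; "force": force on the tool from outside, world axes, zero at the start; "torque": the same for the moment, N m; "opening": finger opening in mm.
Only numpy, scipy, OpenCV 4.12 (cv2) and the standard library are available. Lean on these libraries where they do the work, as an engineer would, in place of code of your own. Each camera call takes 0.05 s, during which the arm holds its last target. There are 200 camera calls.

## Working session

There is one attempt and no reset: what is moved stays moved. The work goes in short steps, Python scripts to look and compute and a shell command to move; the robot and the scene stay as the last step left them, time stands still between calls to the robot, and variables do not carry over. Pictures are saved under pics/ and viewed, about 8 in all and at most 12, crops included, and the job is handed in when it is done.

```bash
ls; mkdir -p pics; cat > h.py <<'E'
import numpy as np, cv2
from rig import arm
def ray(p,pt):
    K=np.array([[p["fx"],0,p["cx"]],[0,p["fy"],p["cy"]],[0,0,1]])
    u=cv2.undistortPoints(np.array([[[pt[1],pt[0]]]],float),K,np.array(p["D"],float))[0,0]
    T=np.array(p["world_to_cam"]);R=T[:3,:3];t=T[:3,3]
    return -R.T@t, R.T@np.array([u[0],u[1],1])
def at_z(p,pt,z):
    o,d=ray(p,pt); return o+d*(z-o[2])/d[2]
E
python3 - <<'E'
from h import *
s=arm.read_state();print({k:np.round(v,3) for k,v in s.items()})
for c in("top","side"):
    p=arm.capture(c);cv2.imwrite(f"pics/{c}0.png",p["img"])
    print(c,"cam",np.round(ray(p,[200,320]),2))
    for n,z in [("pad_1",40),("pad_3",40),("green_cap",12),("red_cap",12),("weight",0),("vial",0),("tape",0),("rig",0),("mid_12",40),("mid_23",40)]:
        for r in arm.place_of(n,p)[:6]:
            if r["score"]>.2: print(c,n,round(r["score"],2),np.round(r["point"]),np.round(at_z(p,r["point"],z)[:2]))
E
```

```text
pics
{'clock': np.float64(0.0), 'qpos': array([ 1.212,  0.412, -0.013,  1.597,  0.006,  1.134, -0.082]), 'qvel': array([-0.001,  0.   ,  0.   ,  0.002, -0.   , -0.002,  0.001]), 'joint_torque': array([ 1.0000e-03, -5.8794e+01,  6.4100e-01, -2.9107e+01, -5.4000e-02,
        1.8000e-02,  0.0000e+00]), 'eef_pos': array([ 179.018, -598.301,  221.821]), 'ee_rot': array([-0.567,  0.423, -0.422,  0.567]), 'force': array([-0.742,  0.306, -0.131]), 'torque': array([ 0.   ,  0.04 , -0.001]), 'opening': np.float64(87.623)}
top cam [[ 4.39590e+02  1.11700e+01  1.01003e+03]
 [ 1.80000e-01 -5.00000e-02 -9.80000e-01]]
top pad_1 0.65 [210. 287.] [595.  35.]
top pad_1 0.55 [211. 255.] [589. 109.]
top pad_1 0.5 [216. 219.] [575. 193.]
top pad_1 0.41 [245. 344.] [516. -96.]
top pad_3 0.65 [210. 287.] [595.  35.]
top pad_3 0.55 [211. 255.] [589. 109.]
top pad_3 0.5 [216. 219.] [575. 193.]
top pad_3 0.41 [245. 344.] [516. -96.]
top green_cap 0.52 [249. 352.] [ 509. -119.]
top red_cap 0.43 [218. 210.] [573. 219.]
top weight 0.39 [236. 279.] [538.  53.]
top vial 0.55 [250. 354.] [ 508. -126.]
top vial 0.47
[... 886 characters left out ...]
] [559. -28.]
side pad_3 0.53 [172. 311.] [588. 111.]
side pad_3 0.44 [156. 303.] [571. 194.]
side green_cap 0.69 [248. 273.] [ 511. -120.]
side red_cap 0.61 [164. 296.] [556. 211.]
side weight 0.43 [200. 284.] [529.  62.]
side vial 0.68 [198. 347.] [659.  63.]
side tape 0.76 [238. 345.] [639. -82.]
side tape 0.58 [212. 297.] [555.  16.]
side tape 0.48 [204. 284.] [528.  47.]
side tape 0.3 [166. 299.] [564. 224.]
side rig 0.73 [207. 307.] [574.  31.]
side mid_12 0.77 [165. 307.] [580. 144.]
side mid_12 0.77 [182. 316.] [595.  64.]
side mid_12 0.62 [196. 312.] [584.   5.]
side mid_23 0.77 [165. 307.] [580. 144.]
side mid_23 0.77 [182. 316.] [595.  64.]
side mid_23 0.62 [196. 312.] [584.   5.]
```

```bash
python3 - <<'E'
import cv2,numpy as np
a=cv2.imread("pics/top0.png")[150:290,170:400];b=cv2.imread("pics/side0.png")[110:280,220:400]
a=cv2.resize(a,(0,0),fx=3.4,fy=3.4,interpolation=2)[:, :782];cv2.imwrite("pics/topc.png",a)
cv2.imwrite("pics/sidec.png",cv2.resize(b,(0,0),fx=3.4,fy=3.4,interpolation=2))
E
```

```text
(no output)
```

View pics/topc.png

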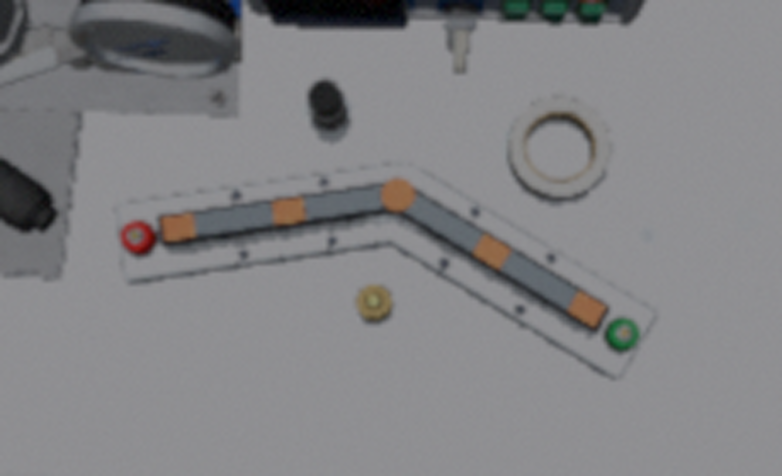

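View pics/sidec.png

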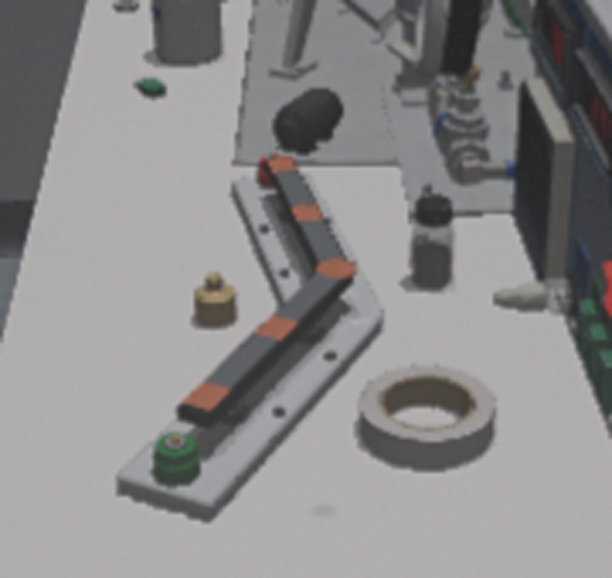

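Top view: red cap on the left at (210,219), green cap on the right at (352,248), so the stroke runs pad_5→pad_1. The weight is at about (279,238), the vial at (266,182) and the tape at (334,194). Now a rigid fit on the copper centroids.

```bash
cat > fit.py <<'E'
from h import *
from scipy.optimize import least_squares
s,c=np.sin(np.radians(20)),np.cos(np.radians(20))
M=np.array([[25-s*d,np.sign(k)*c*d,40] for k,d in((1,150),(1,75),(0,0),(-1,75),(-1,150))])
def world(q):
    a=q[2];R=np.array([[np.cos(a),-np.sin(a),0],[np.sin(a),np.cos(a),0],[0,0,1]])
    return M@R.T+[q[0],q[1],0]
def proj(p,W):
    K=np.array([[p["fx"],0,p["cx"]],[0,p["fy"],p["cy"]],[0,0,1.]]);T=np.array(p["world_to_cam"])
    return cv2.projectPoints(W,cv2.Rodrigues(T[:3,:3])[0],T[:3,3],K,np.array(p["D"],float))[0][:,0]
def copper(p,guess,rad):
    h=cv2.cvtColor(p["img"],cv2.COLOR_BGR2HSV)
    m=((h[...,0]<14)&(h[...,1]>75)&(h[...,2]>70)).astype(np.uint8)
    n,l,st,ce=cv2.connectedComponentsWithStats(m)
    ok=[i for i in range(1,n) if st[i,4]>15]; out=[]
    for g in guess:
        d=[np.hypot(*(ce[i]-g)) for i in ok]; j=int(np.argmin(d)) if d else -1
        out.append(np.r_[ce[ok[j]],st[ok[j],4]] if d and d[j]<rad else [np.nan]*3)
    return np.array(out)
def fit(P,C):
    def res(q): 
        r=np.concatenate([(proj(p,world(q))-o[:,:2]).ravel() for p,o in zip(P,C)]); return r[~np.isnan(r)]
    r=least_squares(res,[575,40,-.2],loss="soft_l1"); return r.x,r.fun
E
python3 - <<'E'
from fit import *
G={"top":[(222.6,217.1),(254.7,211.8),(286.8,207.4),(314.4,223.8),(342.9,240.6)],"side":[(303.2,157.9),(310.3,172.6),(318.8,188.8),(301.2,206.2),(280.9,226.8)]}
P=[arm.capture(c) for c in G];C=[copper(p,g,7) for p,g in zip(P,G.values())]
for o in C: print(np.round(o,1).tolist())
for a,b in((P,C),(P[:1],C[:1]),(P[1:],C[1:])):
    q,f=fit(a,b);print(np.round(q,3),np.round(f,1));print(np.round(world(q)[:,:2],1).tolist())
E
```

```text
[[221.8, 216.5, 73.0], [254.4, 211.2, 54.0], [286.4, 207.0, 70.0], [314.2, 223.5, 55.0], [342.3, 240.7, 71.0]]
[[301.9, 157.7, 33.0], [309.8, 172.1, 37.0], [318.4, 188.5, 53.0], [301.1, 206.1, 54.0], [280.7, 226.3, 67.0]]
[ 5.74733e+02  4.09690e+01 -1.64000e-01] [ 0.3  0.8  0.1  1.2  0.3  0.5  0.3  0.7  0.2  0.2  1.  -0.2  0.6 -0.4
  0.5 -0.5  0.1 -0.7  0.3 -0.8]
[[571.8, 184.3], [585.6, 110.6], [599.4, 36.9], [562.6, -28.5], [525.7, -93.8]]
[ 5.76239e+02  4.15430e+01 -1.70000e-01] [ 0.1 -0.2 -0.   0.3  0.1 -0.2  0.   0.2 -0.2 -0.2]
[[574.1, 184.9], [587.5, 111.1], [600.9, 37.3], [563.7, -27.8], [526.5, -92.9]]
[ 5.73605e+02  3.89790e+01 -1.58000e-01] [ 0.1  0.2 -0.1  0.1  0.  -0.  -0.2 -0.1  0.2 -0. ]
[[569.8, 182.3], [584.1, 108.7], [598.3, 35.0], [561.9, -30.5], [525.4, -96.1]]
```

```bash
python3 - <<'E'
from h import *
from scipy.spatial.transform import Rotation as R
s=arm.read_state();print(R.from_quat(s["ee_rot"]).as_matrix().round(3))
from fit import proj
import pickle
p=arm.capture("top"); print(proj(p,np.array([[572,184,40.],[572,273,120],[661,184,120],[572,184,300]])))
p=arm.capture("side"); print(proj(p,np.array([[572,184,40.],[572,273,120],[661,184,120],[572,184,300]])))
E
python3 - <<'E'
import cv2,numpy as np
a=cv2.imread("pics/top0.png");b=cv2.imread("pics/side0.png")
a=cv2.resize(a[60:310,60:360],(0,0),fx=1.3,fy=1.2*1.3/1.2)[:, :390]; b=cv2.resize(b[0:250,200:500],(0,0),fx=1.3,fy=1.3)
cv2.imwrite("pics/both.png",np.hstack([a,b]))
E
```

```text
[[ 0.287  0.     0.958]
 [-0.958  0.     0.287]
 [-0.    -1.     0.   ]]
[[222.22957452 217.26229837]
 [173.31893947 210.62759488]
 [218.39421439 170.99242926]
 [196.02420855 195.67481929]]
[[302.96985022 157.5617581 ]
 [301.07660335 110.84261704]
 [342.6079248  123.21210483]
 [299.9737766   38.2417629 ]]
```

View pics/both.png

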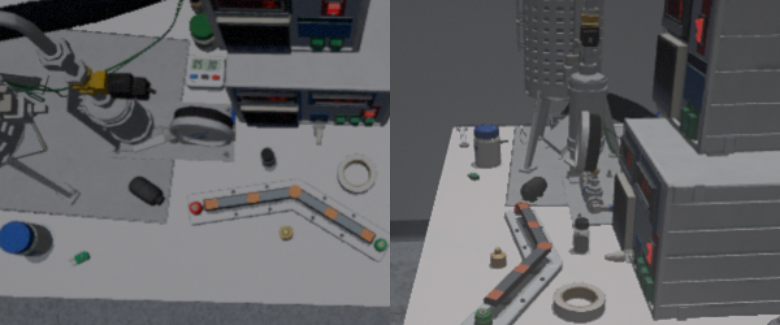

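```bash
python3 -m handwheel '[[[0.138,0.2,0,0,0,0],[0.276,0.4,0,0,0,0],[0.414,0.6,0,0,0,0],[0.552,0.8,0,0,0,0],[0.69,1,0,0,0,0]]]' 1 10; python3 -m handwheel '[[[0.138,0.2,0,0,0,0],[0.276,0.4,0,0,0,0],[0.414,0.6,0,0,0,0],[0.552,0.8,0,0,0,0],[0.69,1,0,0,0,0]]]'; python3 -m handwheel '[[[0.08,0.12,-0.08,0,0,0],[0.16,0.24,-0.16,0,0,0],[0.25,0.36,-0.25,0,0,0],[0.354,0.524,-0.36,0,0,0],[0.354,0.524,-0.36,0,0,0]]]'
python3 - <<'E'
from h import *
s=arm.read_state();print({k:np.round(v,2).tolist() for k,v in s.items()})
p=arm.capture("wrist");cv2.imwrite("pics/w1.png",p["img"])
p=arm.capture("side");cv2.imwrite("pics/s1.png",p["img"])
E
```

```text
clock: 1.8
eef_pos: [318.0, -397.1, 222.9]
ee_rot: [0.567, -0.422, 0.423, -0.567]
force: [1.3, -0.3, -0.4]
opening: 51.5
clock: 2.3
eef_pos: [456.1, -197.1, 223.1]
ee_rot: [-0.567, 0.422, -0.423, 0.567]
force: [0.6, -1.2, 0.3]
opening: 11.5
clock: 2.8
eef_pos: [526.7, -88.4, 148.3]
ee_rot: [-0.568, 0.422, -0.419, 0.569]
force: [-0.3, -0.4, -0.0]
opening: 0.2
{'clock': 2.8, 'qpos': [0.35, 0.36, -0.35, 1.88, 0.15, 0.93, -1.33], 'qvel': [0.05, -0.05, 0.05, 0.0, -0.0, 0.05, 0.08], 'joint_torque': [-0.01, -49.27, -2.6, -26.11, 0.32, -0.69, -1.04], 'eef_pos': [526.74, -88.37, 148.29], 'ee_rot': [-0.57, 0.42, -0.42, 0.57], 'force': [-0.33, -0.41, -0.01], 'torque': [-0.01, 0.01, -0.03], 'opening': 0.23}
```

View pics/w1.png

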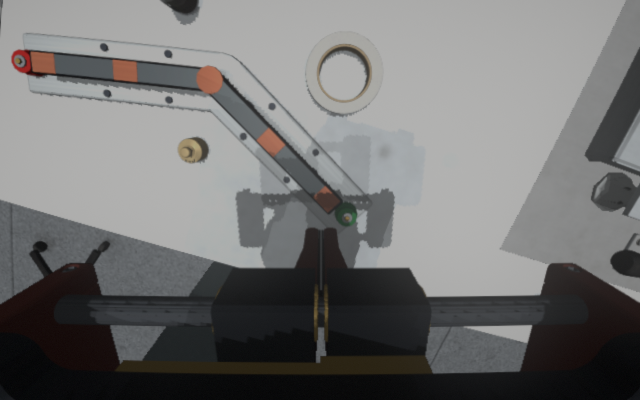

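The wrist view shows all five pads (pad_5 near (328,197), pad_3 at (209,79), pad_1 at (42,63)), the green cap at (346,214), and the fingers shut. I'll refit with this view.

```bash
python3 -m handwheel '[[[0,0,0,0,0,0],[0,0,0,0,0,0]]]'
python3 - <<'E'
from fit import *
s=arm.read_state();print(np.round(s["eef_pos"],1),np.round(s["force"],2))
p=arm.capture("wrist")
print(np.round(proj(p,world([575,41,-.165])),1).tolist())
o=copper(p,[(42,63),(124,71),(209,79),(271,141),(328,197)],14);print(np.round(o,1).tolist())
q,f=fit([p],[o]);print(np.round(q,3),np.round(f,1));print(np.round(world(q)[:,:2],1).tolist())
q,f=fit([p],[o[:4]]) if 0 else (q,f)
print("tip px",proj(p,np.array([s["eef_pos"]])))
E
```

```text
clock: 3.1
eef_pos: [525.9, -95.5, 151.4]
ee_rot: [0.567, -0.422, 0.423, -0.567]
force: [-0.8, 0.8, 1.1]
opening: 0.6
[525.9 -95.5 151.4] [-0.8   0.82  1.09]
[[35.5, 61.3], [116.9, 68.3], [200.8, 76.3], [262.9, 137.9], [319.2, 193.9]]
[[28.5, 61.6, 734.0], [117.0, 69.3, 495.0], [200.8, 77.6, 576.0], [262.5, 139.0, 439.0], [316.5, 190.8, 182.0]]
[ 5.74188e+02  4.16030e+01 -1.67000e-01] [ 6.3  0.2 -0.8 -0.4 -0.8 -0.5 -0.6 -0.3  1.7  3.9]
[[571.7, 185.0], [585.3, 111.2], [598.8, 37.4], [561.8, -27.8], [524.8, -93.0]]
tip px [[321.32778067 243.6752445 ]]
```

```bash
python3 -m handwheel '[[[0,0,-0.17,0,0,0],[0,0,-0.34,0,0,0],[0,0,-0.5,0,0,0],[0,0,-0.5,0,0,0],[0,0,-0.5,0,0,0]]]';  python3 -m handwheel '[[[0,0,0,0,0,0],[0,0,0,0,0,0],[0,0,0,0,0,0]]]'
cat > rd.py <<'E'
from h import *
from rig import arm
L=[]
for i in range(6):
    p=arm.capture("side" if i==0 else "wrist"); s=arm.read_state(); L.append(np.r_[s["eef_pos"],s["force"]])
    if i==0: P=p
print(s["clock"],np.mean(L,0).round(2),np.std(L,0).round(2))
E
python3 rd.py
```

```text
clock: 3.65
eef_pos: [526.0, -94.5, 51.3]
ee_rot: [0.567, -0.423, 0.422, -0.567]
force: [0.7, 0.4, -0.2]
opening: 0.8
clock: 3.95
eef_pos: [526.8, -94.2, 52.0]
ee_rot: [-0.567, 0.422, -0.423, 0.567]
force: [-0.6, -0.7, 0.7]
opening: 0.1
4.25 [ 5.2627e+02 -9.4040e+01  5.1190e+01 -3.0000e-02  2.4000e-01  7.0000e-02] [0.21 0.05 0.32 0.44 0.34 0.56]
```

```bash
python3 -m handwheel '[[[0,0,-0.025,0,0,0],[0,0,-0.045,0,0,0],[0,0,-0.06,0,0,0],[0,0,-0.075,0,0,0],[0,0,-0.075,0,0,0]]]'; python3 -m handwheel '[[[0,0,0,0,0,0],[0,0,0,0,0,0],[0,0,0,0,0,0]]]';python3 rd.py
```

```text
clock: 4.75
eef_pos: [525.8, -94.0, 35.3]
ee_rot: [0.567, -0.422, 0.422, -0.567]
force: [-1.0, 0.1, 4.3]
opening: 0.5
clock: 5.05
eef_pos: [525.9, -94.0, 35.8]
ee_rot: [0.567, -0.422, 0.422, -0.567]
force: [-0.5, 0.1, 3.3]
opening: 0.3
5.35 [ 5.2583e+02 -9.3960e+01  3.5690e+01 -1.7700e+00  4.7000e-01  3.8300e+00] [0.01 0.02 0.03 0.08 0.55 0.58]
```

```bash
python3 -m handwheel '[[[0.036,0.066,0,0,0,0],[0.072,0.132,0,0,0,0],[0.108,0.198,0,0,0,0],[0.144,0.264,0,0,0,0],[0.18,0.33,0,0,0,0]]]'; python3 -m handwheel '[[[0,0,0,0,0,0],[0,0,0,0,0,0],[0,0,0,0,0,0]]]';python3 rd.py
```

```text
clock: 5.85
eef_pos: [562.7, -26.5, 35.7]
ee_rot: [-0.567, 0.422, -0.422, 0.567]
force: [-1.6, -2.1, 2.3]
opening: 0.5
clock: 6.15
eef_pos: [562.4, -27.3, 35.8]
ee_rot: [-0.567, 0.422, -0.422, 0.568]
force: [0.8, 2.7, 4.8]
opening: 0.8
6.45 [562.1  -28.04  35.79   1.26   2.76   3.81] [0.07 0.18 0.03 0.67 0.48 0.2 ]
```

```bash
python3 -m handwheel '[[[0.037,0.065,0,0,0,0],[0.074,0.13,0,0,0,0],[0.111,0.195,0,0,0,0],[0.148,0.26,0,0,0,0],[0.185,0.326,0,0,0,0]]]'; python3 -m handwheel '[[[0,0,0,0,0,0],[0,0,0,0,0,0],[0,0,0,0,0,0]]]';python3 rd.py
python3 - <<'E'
from h import *
p=arm.capture("wrist");a=p["img"];q=arm.capture("side")["img"]
cv2.imwrite("pics/b3.png",np.hstack([a[100:330,150:500],cv2.resize(q[120:270,220:400],(0,0),fx=1.5333,fy=1.5333)[:230]]))
E
```

```text
clock: 6.95
eef_pos: [599.5, 38.7, 35.5]
ee_rot: [0.567, -0.422, 0.422, -0.567]
force: [-1.6, -2.9, 3.6]
opening: 0.5
clock: 7.25
eef_pos: [599.3, 38.0, 35.8]
ee_rot: [-0.567, 0.422, -0.422, 0.568]
force: [1.1, 3.3, 3.6]
opening: 0.3
7.55 [5.9905e+02 3.7230e+01 3.5810e+01 5.9000e-01 3.0000e+00 3.5800e+00] [0.07 0.19 0.03 0.37 0.44 0.67]
```

View pics/b3.png

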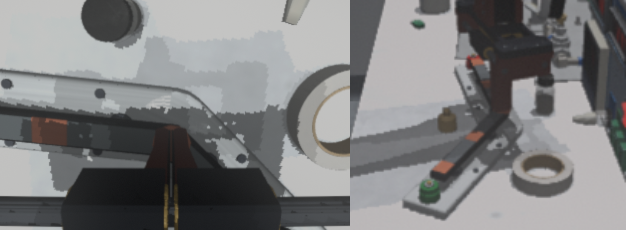

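The fingertip stands on the bend pad, centred across the strip, and the weight, vial and tape are untouched. Continuing to pad_2, then pad_1.

```bash
python3 -m handwheel '[[[-0.014,0.074,0,0,0,0],[-0.028,0.148,0,0,0,0],[-0.041,0.221,0,0,0,0],[-0.055,0.295,0,0,0,0],[-0.068,0.369,0,0,0,0]]]'; python3 -m handwheel '[[[0,0,0,0,0,0],[0,0,0,0,0,0],[0,0,0,0,0,0]]]';python3 rd.py
```

```text
clock: 8.15
eef_pos: [584.9, 112.6, 35.6]
ee_rot: [0.567, -0.422, 0.422, -0.567]
force: [0.3, -2.8, 3.6]
opening: 0.7
clock: 8.45
eef_pos: [585.4, 111.9, 35.7]
ee_rot: [-0.567, 0.422, -0.422, 0.568]
force: [-0.9, 2.0, 4.2]
opening: 0.4
8.75 [ 5.8554e+02  1.1098e+02  3.5690e+01 -1.0000e-02  3.0200e+00  3.7000e+00] [0.03 0.21 0.01 0.32 0.54 0.58]
```

Next: pad_1 at (572,184.5), a shift of (-13.5, 73.5).

```bash
python3 -m handwheel '[[[-0.014,0.074,0,0,0,0],[-0.028,0.148,0,0,0,0],[-0.041,0.221,0,0,0,0],[-0.055,0.295,0,0,0,0],[-0.068,0.368,0,0,0,0]]]'; python3 -m handwheel '[[[0,0,0,0,0,0],[0,0,0,0,0,0],[0,0,0,0,0,0]]]';python3 rd.py
python3 - <<'E'
from h import *
p=arm.capture("wrist")["img"];q=arm.capture("side")["img"]
cv2.imwrite("pics/b4.png",np.hstack([p[100:330,150:500],cv2.resize(q[50:200,220:400],(0,0),fx=1.5333,fy=1.5333)[:230]]))
E
```

```text
clock: 9.25
eef_pos: [571.3, 186.2, 35.6]
ee_rot: [0.567, -0.422, 0.422, -0.567]
force: [1.6, -3.5, 4.5]
opening: 0.1
clock: 9.55
eef_pos: [571.7, 185.5, 35.7]
ee_rot: [-0.567, 0.422, -0.422, 0.568]
force: [-0.4, 2.5, 3.3]
opening: 0.6
9.85 [571.95 184.6   35.72  -0.     2.37   3.66] [0.04 0.23 0.02 0.57 0.56 0.45]
```

View pics/b4.png

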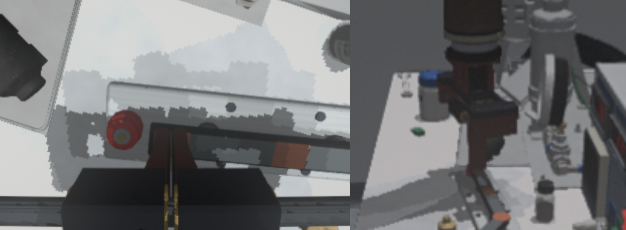

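The fingertip is on the end pad next to the red cap, pressing 3.7 N. Now lifting straight up.

```bash
python3 -m handwheel '[[[0,0,0.05,0,0,0],[0,0,0.15,0,0,0],[0,0,0.3,0,0,0],[0,0,0.45,0,0,0],[0,0,0.6,0,0,0]]]'; python3 -m handwheel '[[[0,0,0,0,0,0],[0,0,0,0,0,0],[0,0,0,0,0,0],[0,0,0,0,0,0],[0,0,0,0,0,0]]]';python3 rd.py
python3 - <<'E'
from fit import *
o=cv2.imread("pics/side0.png");p=arm.capture("side")
for n in("weight","vial","tape"):
    for r in arm.place_of(n,p)[:1]: print(n,round(r["score"],2),np.round(r["point"]),np.round(at_z(p,r["point"],0)[:2]))
g=[(301.9,157.7),(309.8,172.1),(318.4,188.5),(301.1,206.1),(280.7,226.3)];print(np.round(copper(p,g,9),1).tolist())
cv2.imwrite("pics/end.png",np.hstack([cv2.resize(x[120:270,220:400],(0,0),fx=2.2,fy=2.2) for x in(o,p["img"])]))
E
```

```text
clock: 10.45
eef_pos: [571.3, 183.2, 156.8]
ee_rot: [0.568, -0.423, 0.422, -0.566]
force: [1.2, -0.6, 0.5]
opening: 0.5
clock: 10.95
eef_pos: [571.2, 184.4, 154.6]
ee_rot: [0.568, -0.423, 0.422, -0.567]
force: [-0.5, 0.4, 0.1]
opening: 0.3
11.25 [ 5.7157e+02  1.8458e+02  1.5516e+02 -2.1000e-01 -3.1000e-01 -3.0000e-02] [0.13 0.09 0.25 0.33 0.69 0.38]
weight 0.7 [202. 285.] [530.  54.]
vial 0.8 [196. 348.] [663.  71.]
tape 0.72 [235. 346.] [642. -73.]
[[303.3, 157.4, 18.0], [310.0, 172.4, 29.0], [318.5, 188.5, 53.0], [301.1, 206.1, 55.0], [280.7, 226.3, 67.0]]
```

View pics/end.png

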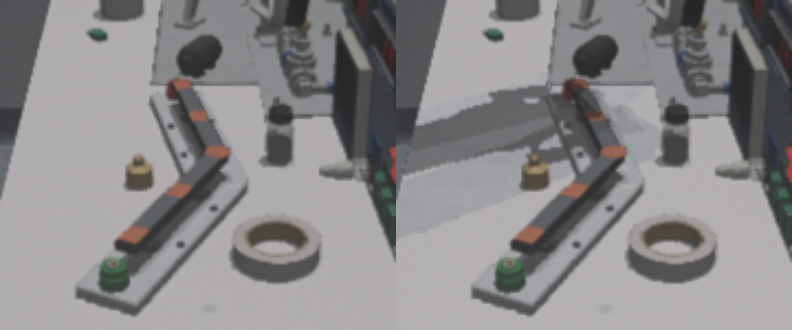

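The before and after views match: the bed is up, with the pads in the same pixels, and the weight, vial and tape have not moved. Handing in.

```bash
python3 -c "
from rig import arm
print(arm.sign_off())"
```

```text
the job is handed in; nothing more can be done
None
```

I ran the sweep with the fingers shut, from pad_5 at the green cap through pads 4, 3 and 2 to pad_1 at the red cap. It was one unbroken stroke that paused briefly on each pad, and I lifted clear and handed in soon after 11.3 s on the robot clock.

- **Touch force:** standing on each of the five pads, the averaged vertical force was 3.6–3.8 N with the fingertips at z = 35.7–35.8 mm. That puts the bed about 4–4.5 mm down, well short of its 9 mm limit. I did not read force between the pads, but the commanded height stayed the same all along the stroke.
- **After the lift:** the vertical force was about 0 N. The clearly visible pads (3, 4 and 5) were back in the same side-camera pixels as before, so the bed is up. Pads 1 and 2 lay partly in the arm's shadow and read within about 1.5 px.
- **Loose items:** the weight, vial and tape stand upright and look unmoved in the before and after side views. The network's positions for them differed by about 8–9 mm between the two pictures (1–3 px), which I put down to its own scatter because the pictures match.
- **Camera disagreement:** the separate top, side and wrist fits placed the pads up to about 4 mm apart. I used values in the middle, and the two check pictures (at pad_3 and pad_1) showed the fingertips on the strip.

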